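Slide a power module into a test fixture and wedge it tight

TASK

Load the power module into the test fixture: set it down on the bed with its gold-contact tongue facing the blue pocket, slide it in under the overhanging roof, then push the orange wedge, thin end down, into the gap between the module and the yellow heel block so that it holds the module fully home against the sprung contacts. Let go of everything when the wedge is tight, and leave the other things on the bench where they are.

Things in the scene. Friction and masses are not known exactly. Their poses are not given: they have to be found in the camera images.
- fixture: Test fixture fixed to the bench. Origin: centre of the underside; z up; +x = direction in which the module slides in. Bare aluminium bed 216 (x) x 130 (y) x 12 mm, upper face at z = 12 mm. Blue pocket at the +x end, yellow heel block at the -x end. To be lowered between heel and roof, the module's origin must be at fixture x = -7 to 4 mm; fully home it is at x = 18, y = 0, z = 12 mm, its +x along the fixture's.
- pocket (a point): Point on the fixture's bed at the pocket's mouth, below the front edge of the roof (fixture x = 64, y = 0, z = 12 mm). From here the slot goes 14 mm deep in +x to the back wall (x = 78 mm); it is 66 mm wide (y +-33 mm) and 14 mm high (z = 12 to 26 mm) under a roof 12 mm thick. The blue block is 100 mm wide, ends at x = 100 mm, top at z = 38 mm.
- contacts_mid (a point): Middle of the front face of the black sprung contact strip in the pocket's back wall. Free, it stands 3 mm out of the wall (fixture x = 75 mm); it yields along +x, 1.2 N at first touch, 2.4 N when flush with the wall (module home), and slowly pushes the module back by up to 4 mm if nothing holds it.
- heel (a point): Foot of the heel block's leaning face, at bed height (fixture x = -67, y = 0, z = 12 mm). The block is fixed, 90 mm wide, 36 mm tall above the bed, ends at x = -97 mm. The face looks to +x and leans back 1:6 (x = -73 mm at its top, z = 48 mm). With the module home the wedge gets tight with its foot about 3 mm above the bed (wedge origin about fixture x = -54.5, y = 0, z = 15 mm).
- module: Power module, 120 (x) x 70 (y) x 52 mm, 0.2 to 0.42 kg, standing on the bench. Origin: centre of the underside; z up; +x to its tongue. Dark steel base plate 10 mm thick, its front end (x = 44 to 60 mm) a tongue 60 mm wide with a row of gold contacts on top. At the rear a steel end plate 34 mm tall, 70 mm wide, 8 mm thick, whose outer face leans 1:6 inwards (x = -60 mm at the bottom).
- heatsink (a point): Centre of the top of the module's aluminium finned heat sink, the place to grip (module x = -4, y = 0, z = 52 mm). It is 48 mm long (x), 36 mm wide (y; grip across this) and 42 mm tall, standing on the 10 mm base plate.
- wedge: Orange plastic wedge, 0.1 kg, stands on its thin end. Origin: centre of the foot (thin end); z up. Thickness along its x: 26 mm at the foot, 47 mm at the top, each face leaning 1:6, so both ways round about z are alike. Width along its y: 44 mm, parallel faces (grip across these, in the top 25 mm). 64 mm tall. In use its x lies along the fixture's x; drive it down with 5 to 20 N. Slick, yet it stays where driven.
- reel_big: Bystander: big reel of solder wire, 86 mm across, 74 mm tall; origin under its centre.
- ipa_bottle: Bystander: small white dropper bottle with blue cap, 48 mm across, 126 mm tall; origin under its centre.
- tape_blue: Bystander: roll of blue tape, 60 mm across, 24 mm tall; origin under its centre.
- dispenser: Bystander: teal tape dispenser, 35 x 90 x 55 mm; origin under its centre.
- cutters: Bystander: red side cutters lying flat, 50 x 132 x 12 mm; origin under the centre.
- reel_small: Bystander: small reel of solder wire, 76 mm across, 56 mm tall; origin under its centre.
Not all that is in view belongs to the job. Several things look just like the wedge: the one meant starts farthest to the robot's left.

How it is judged (in metres and radians):
On the way:
1. the module lies flat on the bed with its tongue at least 8 mm under the pocket's roof, the wedge not yet in the gap (y of module in the frame of fixture between -0.006 and 0.006 m and z of module in the frame of fixture between 0.009 and 0.0145 m and angle between the x axis of module and the x axis of fixture, either way round below 0.08 rad and angle between module's own z axis and vertical below 0.06 rad and x of module in the frame of fixture above 0.012 m and horizontal distance between wedge and module above 0.09 m), for 0.2 s.
At the end, for the whole second after the job is handed in: Module flat on the bed, within 2 mm of fully home under the roof, centred within 6 mm, straight within 0.08 rad; wedge upright, thin end down, between heel and module, its foot at most 12 mm above the bed and within 25 mm of the middle line, pressing on the module (over 0.5 N); both at rest (y of module in the frame of fixture between -0.006 and 0.006 m and z of module in the frame of fixture between 0.009 and 0.0145 m and angle between the x axis of module and the x axis of fixture, either way round below 0.08 rad and angle between module's own z axis and vertical below 0.06 rad and x of module in the frame of fixture above 0.016 m and z of wedge in the frame of fixture between 0.01 and 0.024 m and x of wedge in the frame of fixture between -0.062 and -0.047 m and y of wedge in the frame of fixture between -0.025 and 0.025 m and angle between wedge's own z axis and vertical below 0.12 rad and contact force between wedge and module above 0.5 N and linear speed of each of module, wedge below 0.01 m/s); the robot touches nothing.
It fails at once if a bystander (reel, bottle, tape, dispenser, cutters) is moved by more than 25 mm (distance of any of reel_big, ipa_bottle, tape_blue, dispenser, cutters, reel_small from where it was at the start of the episode above 0.025 m).
It also fails if it takes over 72 s, if anything falls off the work surface, if the arm or the gripper's body presses on something with over 40 N, if the wrist force passes 120 N, or if a joint passes its speed limit or range.

ROBOT

A 6-joint arm with a two-finger parallel gripper is mounted at the origin on a cart in front of the work surface, level with it; the furniture and walls round the work are solid. World frame = base frame: x ahead of the robot, y to its left, z up, the work surface at z = 0. Lengths are in mm, angles in rad, forces in N, time in s.
With the tool pointing down it reaches from about 350 to 875 mm from the base axis. Payload 4.2 kg.
Tool frame: the origin (TCP) lies on the mounting face of the last link; the fingertips stand 182 mm ahead of it and the grasp point (between the pads) lies 164 mm ahead of it; z points along the fingers, y is the line along which they close (so a half turn about z gives the same grasp; the last joint's range is limited). The gripper opens to 87 mm and grips with 3 to 60 N. Pads are 19 mm wide; open, the fingers measure 117 mm over their backs; the gripper's body (75 mm by 190 mm) begins 51 mm behind the grasp point.
Start: joints at [1.55, 0.385, 0.008, 0, -1.194, -0.259], TCP at [172.57, 600.683, 404.75] pointing down, gripper open.
Joint ranges: [-3.14, 3.14], [-1.21, 2.06], [-1.07, 1.41], [-3.16, 2.05], [-2.99, -0.16], [-3.1, 3.1]. Speed limits (rad/s): [2.79, 2.79, 3.14, 3.14, 3.14, 3.14].

INTERFACE

Orientations are given as a 3x3 rotation matrix whose columns are the frame's x, y, z axes.
In Python, from rig import r gives the robot as it stands. The module is installed in compiled form; this text tells all that it offers.
- The arm moves only by the tool move_arm, never from a script. Its argument "steps" is a list that holds one entry, the list of rows, each a list of 5 numbers: the closure, from -1 (fully open) to 1 (shut), then the shift along the tool's x, y, z in mm, then the turn about the tool's z in degrees. In form: [[[hand, dx, dy, dz, turn], ...]]. A call has 1 to 10 rows; each row shifts and turns the commanded pose from where the row before left it, along the tool's axes as they then stand; what a row does not reach is not made up. A row lasts 1/8 s, in which the tool goes at most 62.5 mm and 10.7 degrees, less where a joint would pass 70% of its speed; a pose out of reach is approached as far as the arm can. A call is refused whole if a number of a shift passes 62.5 or a number of a turn 10.7, either way. A call with a gripper value outside its range is refused whole. The fingers move at their own pace and stop on an object; "newtons" is the grip in N (left out, the last holds). Time passes only in rows, so rows that do not move let the fingers close. It gives the time, the measured TCP pose, the force, the opening and the grip force at its end, in the units of the state.
- r.observe(): the state, without advancing time (a new reading comes with each control period).
- r.get_image(name): name is "scene" or "top" or "wrist"; returns a dict with "pixels" (480x640x3 uint8, blue, green, red), "fx", "fy", "cx", "cy" (pixels), "extrinsics" (4x4, takes a point from camera to world coordinates). Camera axes: x right, y up, looking along -z (the intrinsics and any distortion apply to the point x, -y, -z); pixel columns grow to the right and rows downward; lengths in mm; the calibration is good to about 2 mm. A picture is of the moment at which its call begins. There is no depth.
- r.sign_off(): hands the job in; it is judged then, once.
The state is a dict: "t": time; "joint_positions": joint angles; "qvel": joint speeds; "joint_efforts": joint torques, N m; "ee_pos": TCP position; "tool_rot": TCP orientation; "ft_force": force on the tool from outside, world axes, zero at the start; "ft_torque": the same for the moment, N m; "finger_gap": finger opening in mm; "grasp_force": force on a finger pad.
Only numpy, scipy, OpenCV 4.12 (cv2) and the standard library are available. Lean on these libraries where they do the work, as an engineer would, in place of code of your own. Each camera call takes 0.05 s, during which the arm holds its last target. There are 200 camera calls.

## Working session

There is one attempt and no reset: what is moved stays moved. The work goes in short steps, Python scripts to look and compute and a tool call to move; the robot and the scene stay as the last step left them, time stands still between calls to the robot, and variables do not carry over. Pictures are saved under pics/ and viewed, at most 10 in all, crops included, and the job is handed in when it is done.

Besides the shell and the picture viewer there is one more tool, called after "Emit:" as a command line: name --argument value ..., lists and objects as JSON in quotes. move_arm: Moves the arm, as the interface text tells. Its arguments: {"type":"object","properties":{"steps":{"type":"array"},"newtons":{"type":"number"}},"required":["steps"]}

```bash
mkdir -p pics; cat > h.py <<'E'
import numpy as np, cv2
from rig import r
def grab(n,f):
    d=r.get_image(n); cv2.imwrite(f'pics/{f}.png',d['pixels']); np.savez(f'pics/{f}.npz',**{k:np.array(v) for k,v in d.items()}); return d
def load(f): return dict(np.load(f'pics/{f}.npz'))
def ray(d,u,v):
    E=np.array(d['extrinsics']); c=np.array([(u-d['cx'])/d['fx'],-(v-d['cy'])/d['fy'],-1]); return E[:3,3],E[:3,:3]@c
def onz(d,u,v,z):
    o,k=ray(d,u,v); return o+k*(z-o[2])/k[2]
def proj(d,p):
    E=np.array(d['extrinsics']); c=E[:3,:3].T@(np.array(p,float)-E[:3,3]); return d['cx']+d['fx']*c[0]/-c[2], d['cy']-d['fy']*c[1]/-c[2]
E
python3 - <<'E'
from h import *
o=r.observe(); print(o['t'],o['ee_pos'],o['tool_rot'],o['finger_gap'],o['ft_force'])
for n in('top','scene'):
    d=grab(n,n+'0'); print(n,{k:np.round(v,2).tolist() for k,v in d.items() if k!='pixels'})
E
```

```text
0.0 [172.51358346 600.50586444 403.66378367] [[ 9.61057167e-01 -2.76349150e-01 -5.18588846e-04]
 [-2.76349624e-01 -9.61054870e-01 -2.10284007e-03]
 [ 8.27257285e-05  2.16426135e-03 -9.99997655e-01]] 86.7840645852472 [0.86828869 0.58605848 0.25338222]
top {'fx': 505.16, 'fy': 505.16, 'cx': 317.72, 'cy': 244.39, 'extrinsics': [[-0.02, 0.99, -0.16, 403.36], [-1.0, -0.02, 0.02, 73.32], [0.02, 0.16, 0.99, 1208.09], [0.0, 0.0, 0.0, 1.0]]}
scene {'fx': 513.04, 'fy': 513.04, 'cx': 314.8, 'cy': 240.26, 'extrinsics': [[0.67, 0.57, -0.48, -34.4], [-0.74, 0.51, -0.44, -487.66], [-0.01, 0.65, 0.76, 1055.47], [0.0, 0.0, 0.0, 1.0]]}
```

View pics/top0.png

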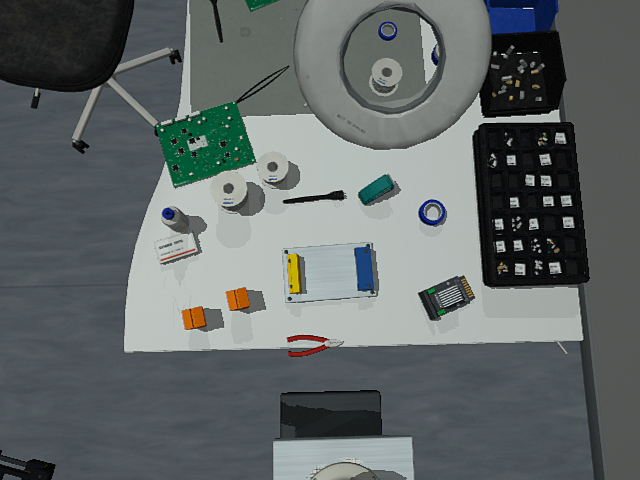

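View pics/scene0.png

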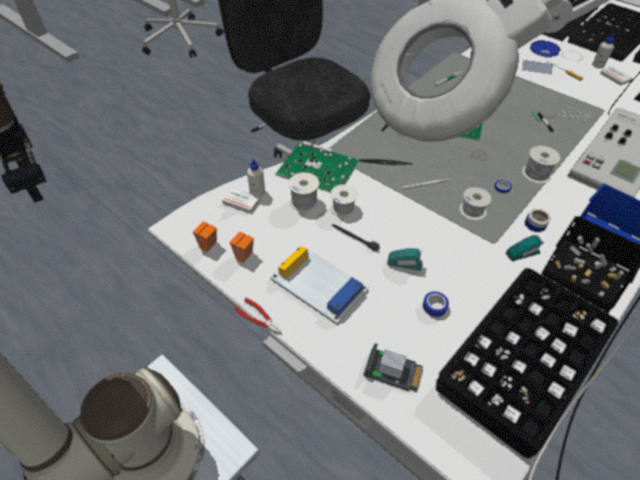

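The top view shows the fixture at (330,272), with yellow heel at (293,273) and blue pocket at (364,269), so fixture +x is roughly −y world. The module is at (447,297) with its gold contacts at (468,290), right. Wedge candidates are orange things at (194,318) and (238,299). The robot's left is +y, which is smaller u, so (194,318) fits. I'll confirm that in a crop and measure.

```bash
python3 - <<'E'
from h import *
d=load('top0'); im=d['pixels']; s=load('scene0')
a=cv2.resize(im[270:340,165:285],None,fx=6,fy=6,interpolation=cv2.INTER_CUBIC)[:300]
a=cv2.resize(im[275:340,170:270],(400,260),interpolation=cv2.INTER_CUBIC)
b=cv2.resize(im[265:330,405:485],(390,260)[::1],interpolation=cv2.INTER_CUBIC)
c=cv2.resize(im[235:310,275:385],(400,272),interpolation=cv2.INTER_CUBIC)
e=cv2.resize(s['pixels'][335:400,355:430],(390,272),interpolation=cv2.INTER_CUBIC)
cv2.imwrite('pics/crop1.png',np.vstack([np.hstack([a,b]),np.hstack([c,e])]))
hsv=cv2.cvtColor(im,cv2.COLOR_BGR2HSV)
def comps(lo,hi,roi,z,name):
    m=cv2.inRange(hsv,lo,hi); x0,y0,x1,y1=roi; k=np.zeros_like(m);k[y0:y1,x0:x1]=m[y0:y1,x0:x1]
    for q in cv2.findContours(k,0,2)[0]:
        if cv2.contourArea(q)<40: continue
        R=cv2.minAreaRect(q);B=cv2.boxPoints(R)
        print(name,np.round(R[0],1),np.round(R[1],1),'A',cv2.contourArea(q));print(np.round([onz(d,u,v,z)[:2] for u,v in B],1).tolist(),'c',np.round(onz(d,*R[0],z),1))
comps((5,150,60),(18,255,255),(160,270,290,340),64,'orange')
comps((22,120,80),(35,255,255),(270,230,390,310),48,'yellow')
comps((100,120,50),(120,255,255),(340,230,390,310),38,'blue')
for p in [(285,247),(373,242),(378,297),(287,303)]: print(onz(d,*p,12))
for b in [(194,318),(238,299)]: print(hsv[b[1],b[0]])
E
```

```text
orange [193.5 317.8] [20.2 21. ] A 377.5
[[445.6, 355.9], [453.7, 310.2], [409.6, 300.9], [401.6, 346.3]] c [427.5 328.3  64. ]
orange [237.7 299.1] [20.7 20.4] A 362.5
[[485.2, 257.4], [494.1, 212.7], [448.6, 202.7], [439.7, 247.1]] c [466.8 230.   64. ]
yellow [293.1 273. ] [38.2 11.3] A 361.0
[[569.0, 119.2], [569.4, 93.1], [481.1, 91.3], [480.7, 117.0]] c [524.8 105.1  48. ]
blue [363.9 268. ] [42.4 15.4] A 591.5
[[582.6, -39.3], [585.0, -75.6], [485.8, -80.3], [483.5, -44.4]] c [533.9 -59.9  38. ]
[591.41408603 124.39370014  12.        ]
[599.20888092 -87.21422886  12.        ]
[467.20950077 -93.63151299  12.        ]
[458.01273151 121.47782471  12.        ]
[ 15 238 197]
[ 15 248 196]
```

View pics/crop1.png

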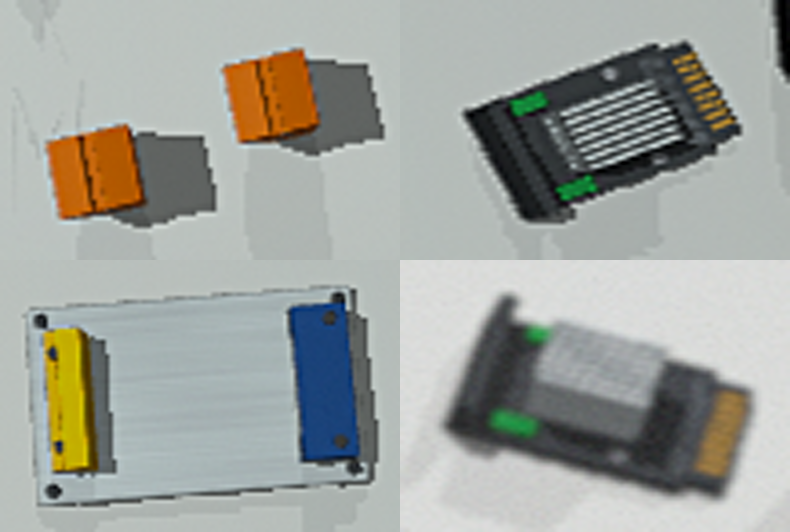

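The crop shows two equal orange wedges. The one at pixel (194,318), world y≈328, is farthest to the robot's left, against (238,299) at y≈230, so it is the one meant. The module has its gold tongue to the right and a steel end plate on the left. Next I go over the wedge for a close look.

Emit:
move_arm --steps '[[[-1, 42, 27, 0, 0], [-1, 42, 27, 0, 0], [-1, 42, 27, 0, 0], [-1, 42, 27, 0, 0], [-1, 42, 27, 0, 0], [-1, 42, 27, 0, 0], [-1, 42, 27, 0, 0], [-1, 0, 0, 0, 0], [-1, 0, 0, 0, 0]]]'

```text
t: 1.23
ee_pos: [402.9, 337.8, 404.5]
tool_rot: [[0.961, -0.277, -0.0], [-0.277, -0.961, -0.0], [-0.0, 0.0, -1.0]]
ft_force: [0.1, -0.4, 0.9]
finger_gap: 87.3
grasp_force: 0.0
```

```bash
python3 - <<'E'
from h import *
o=r.observe(); print(o['t'],o['ee_pos'],o['tool_rot'].round(3) if hasattr(o['tool_rot'],'round') else o['tool_rot'])
d=grab('wrist','w1'); print({k:np.round(v,3).tolist() for k,v in d.items() if k!='pixels'})
print(proj(d,[427,328,64]),proj(d,[467,230,64]))
E
```

```text
1.225 [402.9000966  337.81585952 404.47363699] [[ 0.961 -0.277 -0.   ]
 [-0.277 -0.961 -0.   ]
 [-0.     0.    -1.   ]]
{'fx': 413.566, 'fy': 413.566, 'cx': 326.089, 'cy': 233.781, 'extrinsics': [[-0.276, 0.928, 0.25, 469.449], [-0.961, -0.267, -0.072, 318.281], [0.0, -0.26, 0.966, 383.862], [0.0, 0.0, 0.0, 1.0]]}
(np.float64(329.15201327090443), np.float64(180.5829381394055)) (np.float64(442.75020257465894), np.float64(91.28866442984818))
```

View pics/w1.png

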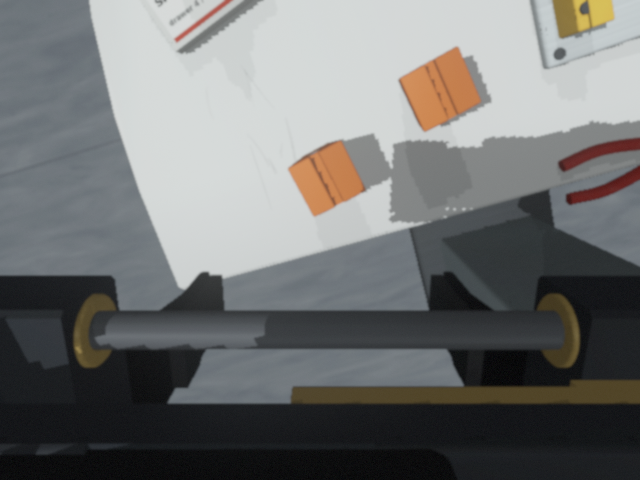

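The wrist view shows the meant wedge at (326,179) and the other at (441,88), top faces cleanly visible, with fixture corner at top right. I'll measure the wedge top here, then fly to the module and fixture.

```bash
cat >> h.py <<'E'
def rects(d,lo,hi,z,amin=100,roi=None):
    hsv=cv2.cvtColor(d['pixels'],cv2.COLOR_BGR2HSV); m=cv2.inRange(hsv,lo,hi)
    if roi: k=np.zeros_like(m);x0,y0,x1,y1=roi;k[y0:y1,x0:x1]=m[y0:y1,x0:x1];m=k
    m=cv2.morphologyEx(m,cv2.MORPH_CLOSE,np.ones((5,5)))
    out=[]
    for q in cv2.findContours(m,0,2)[0]:
        if cv2.contourArea(q)<amin: continue
        P=np.array([onz(d,u,v,z)[:2] for u,v in q[:,0]],np.float32)
        R=cv2.minAreaRect(P);B=cv2.boxPoints(R)
        print(cv2.boundingRect(q),'c',np.round(R[0],1),'size',np.round(R[1],1),'e0 deg',[round(float(np.degrees(np.arctan2(*(B[i+1]-B[i])[::-1]))),1) for i in(0,1)],[round(float(np.linalg.norm(B[i+1]-B[i])),1) for i in(0,1)])
        out.append((R,B))
    return out
E
python3 - <<'E'
from h import *
d=load('w1')
rects(d,(3,120,60),(20,255,255),64,500)
# dark line pixels in wedge
hsv=cv2.cvtColor(d['pixels'],cv2.COLOR_BGR2HSV)
print('line ends',onz(d,320,150,64)[:2],onz(d,338,205,64)[:2])
E
```

```text
(448, 380, 192, 23) c [193.  194.4] size [171.7  22.7] e0 deg [-16.0, 74.0] [22.7, 171.7]
(290, 142, 74, 73) c [429.4 329.4] size [43.4 44.6] e0 deg [-78.3, 11.7] [44.6, 43.4]
(400, 48, 80, 82) c [468.1 231.8] size [42.5 46.2] e0 deg [-77.9, 12.1] [46.2, 42.5]
line ends [451.27900671 328.30170827] [406.5997919  326.58609219]
```

Emit:
move_arm --steps '[[[-1, 47, 37, 0, 10], [-1, 47, 37, 0, 6], [-1, 47, 37, 0, 0], [-1, 0, 58, 0, 0], [-1, 0, 58, 0, 0], [-1, 0, 58, 0, 0], [-1, 0, 0, 0, 0], [-1, 0, 0, 0, 0]]]'

```text
t: 2.28
ee_pos: [392.0, 32.4, 405.2]
tool_rot: [[0.849, -0.529, 0.001], [-0.529, -0.849, 0.001], [0.001, -0.001, -1.0]]
ft_force: [-0.5, 1.1, 1.2]
finger_gap: 86.8
grasp_force: 0.0
```

```bash
python3 - <<'E'
from h import *
print(np.round(r.observe()['joint_positions'],2))
d=load('top0'); p=onz(d,450.9,296.3,52); print(p)
E
```

```text
[ 0.5  -0.03 -0.51  0.   -1.09  0.51]
[ 462.88343257 -255.59458744   52.        ]
```

Emit:
move_arm --steps '[[[-1, 0, 0, 0, 10.5], [-1, 0, 0, 0, 10.5], [-1, 0, 0, 0, 10.5], [-1, 0, 0, 0, 10.5], [-1, 0, 0, 0, 10.5], [-1, -46, 43, 0, 0], [-1, -46, 43, 0, 0], [-1, -24, 43, 0, 0], [-1, 0, 0, 0, 0], [-1, 0, 0, 0, 0]]]'

```text
t: 3.52
ee_pos: [253.2, 135.5, 405.1]
tool_rot: [[0.098, -0.995, 0.001], [-0.995, -0.098, 0.0], [-0.0, -0.001, -1.0]]
ft_force: [0.5, 0.5, -0.4]
finger_gap: 87.0
grasp_force: 0.0
```

Emit:
move_arm --steps '[[[-1, 0, -56, 0, 0], [-1, 0, -56, 0, 0], [-1, 0, -56, 0, 0], [-1, 0, -56, 0, 0], [-1, 0, -50, 0, 0], [-1, 0, 0, 0, 0], [-1, 0, 0, 0, 0]]]'

```text
t: 4.4
ee_pos: [526.8, 158.8, 403.3]
tool_rot: [[0.092, -0.996, -0.003], [-0.996, -0.092, -0.001], [0.001, 0.003, -1.0]]
ft_force: [0.3, 0.2, 0.0]
finger_gap: 86.8
grasp_force: 0.0
```

```bash
python3 - <<'E'
from h import *
d=grab('wrist','w2'); print(r.observe()['ee_pos'],r.observe()['t'])
E
```

```text
[526.06884052 159.05325775 403.98436171] 4.45
```

View pics/w2.png

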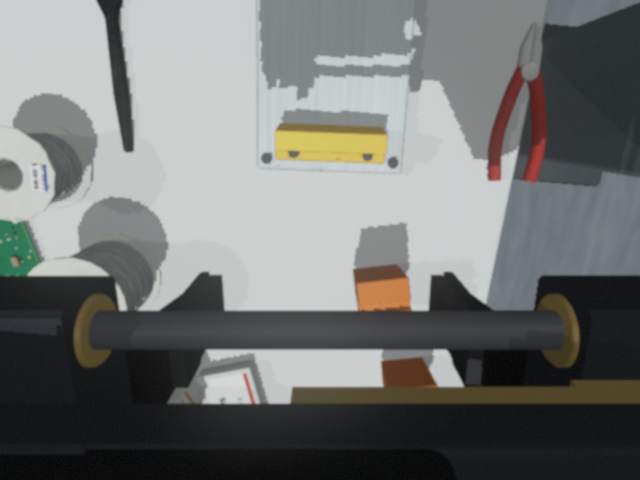

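The view shows the yellow heel at (330,145), the bed's near edge at v≈168, and the other wedge at (382,288). I move 90 mm forward to get heel and pocket in one picture, then fly to the module.

Emit:
move_arm --steps '[[[-1, 45, 0, 0, 0], [-1, 45, 0, 0, 0], [-1, 0, 0, 0, 0], [-1, 0, 0, 0, 0]]]'

```text
t: 4.95
ee_pos: [533.7, 70.5, 405.4]
tool_rot: [[0.095, -0.995, 0.001], [-0.995, -0.095, 0.001], [-0.001, -0.001, -1.0]]
ft_force: [0.5, -0.6, -0.1]
finger_gap: 87.0
grasp_force: 0.0
```

```bash
python3 - <<'E'
from h import *
d=grab('wrist','w3'); print(r.observe()['ee_pos'],r.observe()['t'])
rects(d,(22,100,120),(35,255,255),48,300)
rects(d,(100,120,40),(122,255,255),38,600)
E
```

```text
[533.87575911  71.02123573 405.24661803] 5.0
(279, 223, 104, 40) c [526.1  98.2] size [87.4 32.6] e0 deg [-86.9, 3.1] [32.6, 87.4]
(287, 18, 118, 53) c [530.7 -59.2] size [89.6 34.8] e0 deg [-87.0, 3.0] [34.8, 89.6]
```

Emit:
move_arm --steps '[[[-1, 50, 13, 0, 0], [-1, 50, 13, 0, 0], [-1, 50, 13, 0, 0], [-1, 50, 13, 0, 0], [-1, 50, 13, 0, -10], [-1, 0, 0, 0, 0], [-1, 0, 0, 0, 0]]]'

```text
t: 5.88
ee_pos: [493.8, -183.2, 404.8]
tool_rot: [[0.265, -0.964, 0.0], [-0.964, -0.265, 0.0], [-0.0, -0.0, -1.0]]
ft_force: [0.4, 0.0, -0.4]
finger_gap: 86.8
grasp_force: 0.0
```

```bash
python3 - <<'E'
from h import *
d=grab('wrist','w4'); print(r.observe()['ee_pos'],r.observe()['tool_rot'],r.observe()['t'])
a=load('w3')['pixels'][0:300,150:510]; b=d['pixels'][0:300,150:510]
cv2.imwrite('pics/c4.png',cv2.resize(np.hstack([a,b]),(800,333)))
E
```

```text
[ 493.87590023 -182.83895715  404.80439508] [[ 2.66363334e-01 -9.63872662e-01  2.56014810e-04]
 [-9.63872691e-01 -2.66363294e-01  1.78102944e-04]
 [-1.03475611e-04 -2.94205777e-04 -9.99999951e-01]] 5.925
```

View pics/c4.png

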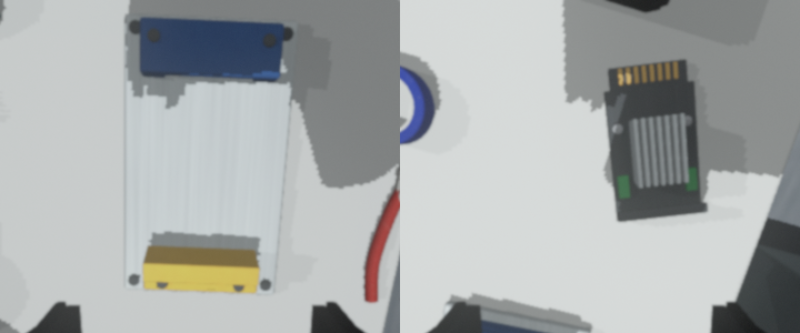

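The left half shows the fixture, with blue roof corners at full-picture pixels ≈(276,16)–(405,22) and the heel at (330,242). The right half shows the module: heatsink around (386,135), gold tongue on top, end plate at (396,191).

```bash
python3 - <<'E'
from h import *
d=load('w3')
f=lambda d,P,z:np.round([onz(d,u,v,z)[:2] for u,v in P],1)
print('bed',f(d,[(262.5,261),(398,264),(262.5,20),(411,22)],12).tolist())
rects(d,(100,70,20),(128,255,255),38,600,(200,0,450,120))
rects(d,(20,70,60),(35,255,255),48,600,(200,200,450,290))
rects(d,(20,70,175),(35,255,255),48,600,(200,200,450,290))
hsv=cv2.cvtColor(d['pixels'],cv2.COLOR_BGR2HSV)
print(hsv[222:264:3,330].tolist()); print(hsv[40,268:300:3].tolist(), hsv[40,396:412:2].tolist())
t=load('top0'); rects(t,(100,120,50),(120,255,255),38,300,(340,230,390,310))
w=load('w4'); px=lambda x,y:(150+(x-400)*.9,y*.9)
hs=[px(631,120),px(685,113),px(690,183),px(637,188)]
H=f(w,hs,52);print('hs',H.tolist(),H.mean(0))
print('plate',f(w,[px(617,218),px(706,210)],34).tolist(),'tongue',f(w,[px(609,68),px(686,60)],10).tolist())
rects(w,(0,0,110),(180,60,255),52,600,(350,95,412,175))
g=cv2.cvtColor(w['pixels'],cv2.COLOR_BGR2GRAY);m=((g<95)*255).astype(np.uint8);k=np.zeros_like(m);k[45:205,325:440]=m[45:205,325:440]
cs=max(cv2.findContours(k,0,2)[0],key=cv2.contourArea);print(cv2.boundingRect(cs),cv2.minAreaRect(cs))
E
```

```text
bed [[587.4, 132.7], [458.8, 123.3], [599.0, -75.4], [477.7, -85.5]]
(276, 16, 130, 57) c [534.3 -58.7] size [99.1 36.7] e0 deg [-86.9, 3.1] [36.7, 99.1]
(279, 222, 104, 42) c [526.   98.1] size [87.9 34.1] e0 deg [-86.9, 3.1] [34.1, 87.9]
(279, 237, 104, 27) c [525.6 104.9] size [87.9 20.5] e0 deg [-86.9, 3.1] [20.5, 87.9]
[[27, 20, 127], [21, 115, 122], [21, 116, 123], [21, 118, 123], [21, 120, 123], [22, 122, 127], [25, 140, 199], [26, 138, 209], [26, 138, 209], [26, 139, 209], [26, 139, 209], [25, 140, 206], [26, 138, 209], [24, 107, 203]]
[[99, 13, 134], [94, 15, 134], [100, 18, 129], [110, 96, 98], [110, 112, 98], [110, 113, 97], [109, 112, 96], [109, 116, 97], [109, 117, 96], [109, 116, 97], [109, 120, 96]] [[109, 80, 67], [109, 128, 82], [110, 127, 86], [109, 120, 91], [108, 43, 106], [98, 17, 121], [94, 15, 121], [94, 15, 120]]
(355, 247, 19, 43) c [534.2 -59.9] size [99.2 36.1] e0 deg [-87.0, 3.0] [36.1, 99.2]
hs [[490.4, -268.2], [455.9, -282.5], [437.4, -238.0], [472.9, -224.5]] [ 464.15 -253.3 ]
plate [[479.1, -197.0], [415.0, -221.1]] tongue [[514.7, -302.1], [460.2, -322.9]]
(358, 102, 53, 67) c [ 463.6 -254.1] size [40.  47.5] e0 deg [-68.7, 21.3] [47.5, 40.0]
(334, 54, 91, 144) ((378.6041259765625, 125.5064697265625), (137.64476013183594, 81.01593017578125), 84.0938491821289)
```

Fixture origin is (530,22) with x at −87° (roof measures 99×37 against 100×36). The heatsink centre is (464,−254) with x at −69° (47.5 long, tongue 63 mm ahead against 64). Both fit. Grasp next.

Emit:
move_arm --steps '[[[-1, 30.4, 23.9, 0, 0], [-1, 30.4, 23.9, 0, 0], [-1, 0, 0, 50, -5.6], [-1, 0, 0, 50, 0], [-1, 0, 0, 50, 0], [-1, 0, 0, 40, 0], [-1, 0, 0, 0, 0], [-1, 0, 0, 0, 0]]]' --newtons 30

```text
t: 6.92
ee_pos: [465.0, -254.7, 216.2]
tool_rot: [[0.36, -0.933, 0.003], [-0.933, -0.36, -0.001], [0.002, -0.002, -1.0]]
ft_force: [0.5, 0.1, 0.2]
finger_gap: 87.0
grasp_force: 0.0
```

Emit:
move_arm --steps '[[[-1, 0, 1, 16, 0], [-1, 0, 0, 0, 0], [1, 0, 0, 0, 0], [1, 0, 0, 0, 0], [1, 0, 0, 0, 0], [1, 0, 0, 0, 0], [1, 0, 0, 0, 0], [1, 0, 0, 0, 0]]]' --newtons 30

```text
t: 7.92
ee_pos: [462.9, -255.7, 198.8]
tool_rot: [[0.358, -0.934, 0.0], [-0.934, -0.358, -0.0], [0.0, -0.0, -1.0]]
ft_force: [0.2, -0.2, 0.7]
finger_gap: 35.8
grasp_force: 30.0
```

Emit:
move_arm --steps '[[[1, 0, 0, -40, 0], [1, 0, 0, -60, 0], [1, -48.1, -32.8, 0, 0], [1, -48.1, -32.8, 0, 0], [1, -48.1, -32.8, 0, 0], [1, -48.1, -32.8, 0, 0], [1, -48.2, -32.6, 0, 0], [1, 0, 0, 0, 9], [1, 0, 0, 0, 9], [1, 0, 0, 0, 0]]]'

```text
t: 9.18
ee_pos: [529.0, 27.8, 298.0]
tool_rot: [[0.054, -0.999, -0.002], [-0.999, -0.054, -0.0], [0.0, 0.002, -1.0]]
ft_force: [-0.7, -0.9, -1.6]
finger_gap: 35.5
grasp_force: 30.0
```

```bash
python3 - <<'E'
from h import *
for n in('top','scene'): grab(n,n+'5')
o=r.observe();print(o['t'],o['ee_pos'],o['ft_force'],o['finger_gap'],np.degrees(np.arctan2(o['tool_rot'][1][0],o['tool_rot'][0][0])))
a=load('top5')['pixels'][200:350,260:420];b=load('scene5')['pixels'][180:360,230:420]
cv2.imwrite('pics/c5.png',np.hstack([cv2.resize(a,(400,375)),cv2.resize(b,(396,375))]))
E
```

```text
9.275 [529.23376319  27.51101771 298.35910978] [ 1.22107118 -0.4221902  -2.42393729] 36.16690836311255 -86.88453900674176
```

View pics/c5.png

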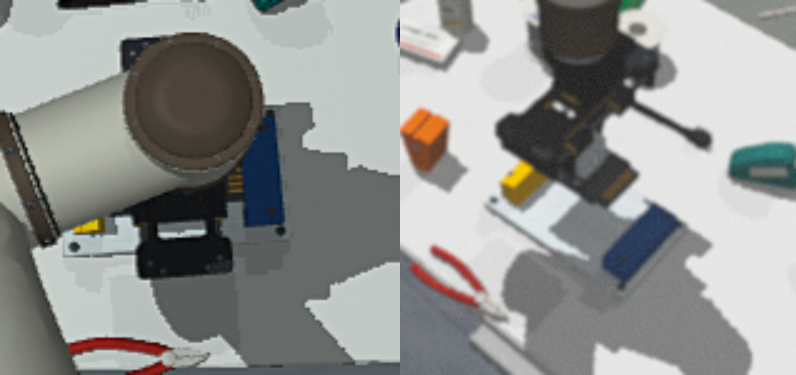

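The module hangs level in the gripper, tongue toward the blue pocket, between heel and roof. I lower it in stages and watch the force.

Emit:
move_arm --steps '[[[1, 0, 0, 40, 0], [1, 0, 0, 35, 0], [1, 0, 0, 0, 0], [1, 0, 0, 6, 0], [1, 0, 0, 3, 0], [1, 0, 0, 0, 0]]]'

```text
t: 10.02
ee_pos: [529.6, 27.7, 215.5]
tool_rot: [[0.052, -0.999, 0.001], [-0.999, -0.052, 0.0], [-0.0, -0.001, -1.0]]
ft_force: [-0.4, 0.4, -2.4]
finger_gap: 36.0
grasp_force: 30.0
```

Emit:
move_arm --steps '[[[1, 0, 0, 3, 0], [1, 0, 0, 1, 0], [1, 0, 0, 0, 0], [1, 0, 0, 0, 0]]]'

```text
t: 10.52
ee_pos: [529.5, 27.7, 210.8]
tool_rot: [[0.052, -0.999, 0.0], [-0.999, -0.052, 0.0], [-0.0, -0.0, -1.0]]
ft_force: [0.2, 0.0, -2.1]
finger_gap: 35.7
grasp_force: 30.0
```

```bash
python3 - <<'E'
from h import *
d=grab('wrist','w6'); o=r.observe();print(o['t'],o['ee_pos'],o['ft_force'])
cv2.imwrite('pics/c6.png',d['pixels'][0:300])
E
```

```text
10.575 [529.46217032  27.72312681 210.76601705] [ 0.6841176   0.3861636  -2.60861254]
```

View pics/c6.png

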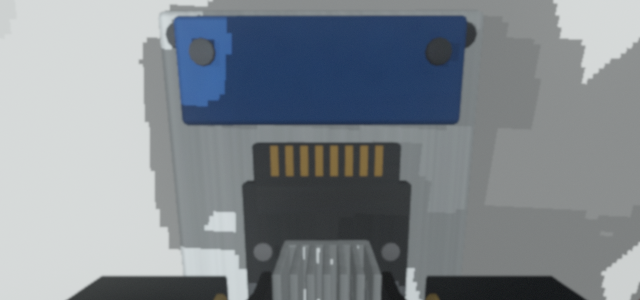

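The wrist view shows the tongue front edge at (253–400,143) before the roof's front edge (184–460,123). I compare the two.

```bash
python3 - <<'E'
from h import *
d=load('w6')
f=lambda u,v,z:onz(d,u,v,z)[:2]
x=np.array([.0523,-.9986]);y=np.array([.9986,.0523]);o=np.array([530,22.])
F=lambda p:np.round([(p-o)@x,(p-o)@y],1)
for n,P,z in(('roof front',[(184,124),(460,123)],38),('roof back',[(176,16),(466,15)],38),('tongue',[(253,143),(400,143)],22),('plate',[(243,182),(410,182)],22)):
    print(n,[F(f(u,v,z)).tolist() for u,v in P])
E
```

```text
roof front [[64.4, 48.8], [64.8, -49.3]]
roof back [[99.3, 48.4], [99.6, -48.4]]
tongue [[57.1, 27.3], [57.1, -31.1]]
plate [[41.5, 32.1], [41.6, -35.9]]
```

Module is about 2 mm off in −y, yaw aligned. Correct this and touch down.

Emit:
move_arm --steps '[[[1, 0, -2, 0, 0], [1, 0, 0, 0.5, 0], [1, 0, 0, 0.5, 0], [1, 0, 0, 0, 0]]]'

```text
t: 11.08
ee_pos: [531.7, 27.9, 210.7]
tool_rot: [[0.053, -0.999, 0.001], [-0.999, -0.053, 0.0], [0.0, -0.001, -1.0]]
ft_force: [-0.7, -0.4, 5.5]
finger_gap: 36.0
grasp_force: 30.0
```

Emit:
move_arm --steps '[[[1, 0, 0, -0.3, 0], [1, 4, 0, 0, 0], [1, 4, 0, 0, 0], [1, 4, 0, 0, 0], [1, 3, 0, 0, 0], [1, 1, 0, 0, 0], [1, 0, 0, 0, 0]]]'

```text
t: 11.95
ee_pos: [533.0, 11.8, 210.8]
tool_rot: [[0.052, -0.999, 0.003], [-0.999, -0.052, 0.001], [-0.0, -0.003, -1.0]]
ft_force: [-0.2, 1.6, 5.4]
finger_gap: 35.9
grasp_force: 30.0
```

Emit:
move_arm --steps '[[[1, 1, 0, 0, 0], [1, 1, 0, 0, 0], [1, 1, 0, 0, 0], [1, 1, 0, 0, 0], [1, 0, 0, 0, 0]]]'

```text
t: 12.58
ee_pos: [533.2, 8.3, 210.8]
tool_rot: [[0.053, -0.999, 0.003], [-0.999, -0.053, 0.001], [-0.001, -0.003, -1.0]]
ft_force: [0.3, 3.7, 6.7]
finger_gap: 35.6
grasp_force: 30.0
```

Emit:
move_arm --steps '[[[1, 0.5, 0, 0, 0], [1, 0.5, 0, 0, 0], [1, 0, 0, 0, 0], [1, 0, 0, 0, 0]]]'

```text
t: 13.08
ee_pos: [533.3, 7.4, 210.8]
tool_rot: [[0.053, -0.999, 0.003], [-0.999, -0.053, 0.001], [-0.001, -0.003, -1.0]]
ft_force: [-0.1, 4.3, 6.1]
finger_gap: 35.9
grasp_force: 30.0
```

Emit:
move_arm --steps '[[[1, 0.5, 0, 0, 0], [1, 0.5, 0, 0, 0], [1, 0, 0, 0, 0]]]'

```text
t: 13.45
ee_pos: [533.3, 6.6, 210.8]
tool_rot: [[0.053, -0.999, 0.003], [-0.999, -0.053, 0.001], [-0.001, -0.003, -1.0]]
ft_force: [-0.0, 5.5, 6.1]
finger_gap: 35.6
grasp_force: 30.0
```

Emit:
move_arm --steps '[[[1, 0.5, 0, 0, 0], [1, 0.5, 0, 0, 0], [1, 0, 0, 0, 0]]]'

```text
t: 13.82
ee_pos: [533.3, 6.3, 210.8]
tool_rot: [[0.053, -0.999, 0.003], [-0.999, -0.053, 0.003], [-0.002, -0.003, -1.0]]
ft_force: [-1.8, 9.8, 5.5]
finger_gap: 36.0
grasp_force: 30.0
```

Wall contact: force jumped and y stopped at 6.3, so the module is home. Release and go to the wedge.

Emit:
move_arm --steps '[[[-1, 0, 0, 0, 0], [-1, 0, 0, 0, 0], [-1, 0, 0, 0, 0], [-1, 0, 0, -30, 0], [-1, 0, 0, -60, 0], [-1, 0, 0, -60, 0], [-1, 0, 0, -30, 0], [-1, 0, 0, 0, 0]]]'

```text
t: 14.82
ee_pos: [532.9, 4.5, 392.9]
tool_rot: [[0.052, -0.999, 0.006], [-0.999, -0.052, 0.002], [-0.001, -0.006, -1.0]]
ft_force: [-0.4, -0.1, -0.5]
finger_gap: 87.0
grasp_force: 0.0
```

```bash
python3 - <<'E'
from h import *
grab('wrist','w7'); o=r.observe();print(o['t'],o['ee_pos'])
E
```

```text
14.875 [532.36847284   4.52314271 390.60572052]
```

Emit:
move_arm --steps '[[[-1, -54.7, 14.5, 0, 0], [-1, -54.7, 14.5, 0, 0], [-1, -54.7, 14.5, 0, 0], [-1, -54.7, 14.5, 0, 0], [-1, -54.7, 14.5, 0, 0], [-1, -54.7, 14.5, 0, 0], [-1, 0, 0, 0, -9], [-1, 0, 0, 0, 0], [-1, 0, 0, 0, 0]]]'

```text
t: 16.0
ee_pos: [428.7, 327.4, 388.9]
tool_rot: [[0.205, -0.979, -0.001], [-0.979, -0.205, -0.002], [0.001, 0.002, -1.0]]
ft_force: [-0.4, -0.1, 0.3]
finger_gap: 86.8
grasp_force: 0.0
```

Emit:
move_arm --steps '[[[-1, -2, 0, 50, 0], [-1, 0, 0, 60, 0], [-1, 0, 0, 40, 0], [-1, 0, 0, 20, 0], [-1, 0, 0, 0, 0], [1, 0, 0, 0, 0], [1, 0, 0, 0, 0], [1, 0, 0, 0, 0], [1, 0, 0, 0, 0], [1, 0, 0, 0, 0]]]' --newtons 35

```text
t: 17.25
ee_pos: [428.2, 330.1, 220.3]
tool_rot: [[0.208, -0.978, 0.0], [-0.978, -0.208, 0.0], [-0.0, -0.0, -1.0]]
ft_force: [-0.1, 0.1, -0.0]
finger_gap: 45.2
grasp_force: 0.2
```

Emit:
move_arm --steps '[[[1, 0, 0, 0, 0], [1, 0, 0, 0, 0], [1, 0, 0, -30, 0], [1, 0, 0, -50, 0], [1, 0, 0, 0, 0]]]'

```text
t: 17.88
ee_pos: [428.9, 330.9, 303.8]
tool_rot: [[0.209, -0.978, 0.006], [-0.978, -0.208, 0.007], [-0.005, -0.007, -1.0]]
ft_force: [0.8, 0.2, -2.1]
finger_gap: 43.7
grasp_force: 35.0
```

```bash
python3 - <<'E'
from h import *
d=grab('wrist','w8'); grab('scene','s8'); o=r.observe();print(o['t'],o['ee_pos'],o['finger_gap'],o['grasp_force'])
a=cv2.resize(d['pixels'],(400,300)); b=cv2.resize(load('s8')['pixels'][140:300,130:343],(400,300)); c=load('w7')['pixels'][:300,130:530]
e=cv2.resize(load('s8')['pixels'][240:340,260:393],(400,300))
cv2.imwrite('pics/c8.png',np.vstack([np.hstack([a,b]),np.hstack([c,e])]))
E
```

```text
17.975 [427.85194627 329.62986898 299.90008105] 43.80859987969021 34.99423938221298
```

View pics/c8.png

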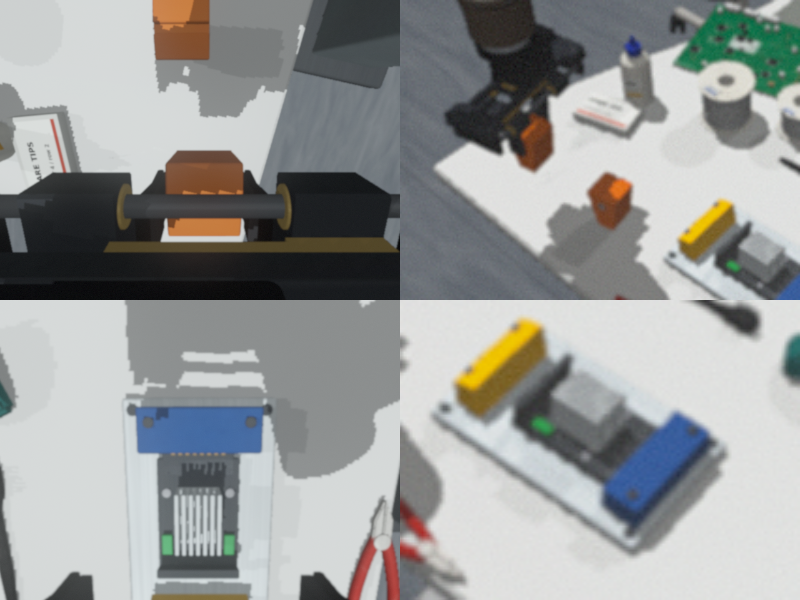

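The wedge is held upright (gap 43.8, taper along tool x as expected). The module sits under the roof, centred. I carry the wedge over the gap.

Emit:
move_arm --steps '[[[1, 0, 0, -40, 0], [1, 53.4, -8.9, 0, 0], [1, 53.4, -8.9, 0, 0], [1, 53.4, -8.9, 0, 0], [1, 53.4, -8.9, 0, 0], [1, 53.4, -8.8, 0, 0], [1, 0, 0, 0, 9], [1, 0, 0, 0, 0], [1, 0, 0, 0, 0]]]'

```text
t: 19.1
ee_pos: [526.8, 78.4, 339.1]
tool_rot: [[0.055, -0.998, -0.002], [-0.998, -0.055, -0.001], [0.001, 0.002, -1.0]]
ft_force: [0.1, 0.1, -1.7]
finger_gap: 43.7
grasp_force: 35.0
```

```bash
python3 - <<'E'
from h import *
d=grab('wrist','w9'); o=r.observe();print(o['t'],o['ee_pos'],np.degrees(np.arctan2(o['tool_rot'][1][0],o['tool_rot'][0][0])))
E
```

```text
19.15 [526.87208033  78.59133795 339.36823809] -86.84939399060988
```

View pics/w9.png

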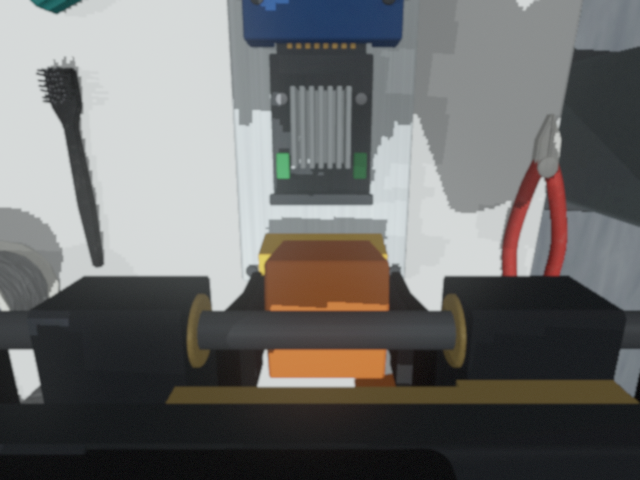

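The wedge in the gripper has its foot's front edge at (275–380,241). Module end plate's rear edge is at v≈203 and the heel is behind at v≈236. I compute the alignment.

```bash
python3 - <<'E'
from h import *
d=load('w9')
x=np.array([.0523,-.9986]);y=np.array([.9986,.0523]);o=np.array([530,22.])
F=lambda u,v,z:np.round([(onz(d,u,v,z)[:2]-o)@x,(onz(d,u,v,z)[:2]-o)@y],1)
print('plate outer top',F(270,203,46),F(373,202,46))
print('foot front',F(281,241,121),F(377,241,121),'top front',F(266,285,185),F(389,285,185))
print('tongue front?',F(270,55,22),F(373,53,22), 'roof front',F(244,42,38),F(403,41,38))
print('heel top front', F(261,236,48),F(385,236,48))
E
```

```text
plate outer top [-37.7  35.2] [-36.9 -33.6]
foot front [-42.6  20.3] [-42.5 -27.4] top front [-40.   18.7] [-39.9 -23.8]
tongue front? [57.6 35.3] [ 59.1 -33.2] roof front [62.7 49.3] [ 63.7 -50. ]
heel top front [-60.1  41.8] [-59.9 -42.3]
```

Wedge foot is centred at x≈−55.5 and the gap's middle is ≈−55. Going down.

Emit:
move_arm --steps '[[[1, 0, 0, 40, 0], [1, 0, 0, 35, 0], [1, 0, 0, 10, 0], [1, 0, 0, 5, 0], [1, 0, 0, 3, 0], [1, 0, 0, 2, 0], [1, 0, 0, 0, 0]]]'

```text
t: 20.02
ee_pos: [527.4, 78.2, 245.7]
tool_rot: [[0.052, -0.999, 0.002], [-0.999, -0.052, 0.001], [-0.001, -0.002, -1.0]]
ft_force: [0.6, 0.5, -1.8]
finger_gap: 43.7
grasp_force: 35.0
```

Emit:
move_arm --steps '[[[1, 0, 0, 2, 0], [1, 0, 0, 2, 0], [1, 0, 0, 2, 0], [1, 0, 0, 1, 0], [1, 0, 0, 0, 0]]]'

```text
t: 20.65
ee_pos: [527.2, 77.7, 238.1]
tool_rot: [[0.052, -0.999, -0.0], [-0.999, -0.052, -0.001], [0.001, 0.0, -1.0]]
ft_force: [2.2, -3.7, 2.1]
finger_gap: 44.0
grasp_force: 35.0
```

Emit:
move_arm --steps '[[[1, 0.5, 0, 1, 0], [1, 0, 0, 1, 0], [1, 0, 0, 1, 0], [1, 0, 0, 0, 0]]]'

```text
t: 21.15
ee_pos: [527.1, 77.3, 235.2]
tool_rot: [[0.053, -0.999, -0.0], [-0.999, -0.053, -0.001], [0.001, 0.0, -1.0]]
ft_force: [1.0, -4.5, 5.3]
finger_gap: 43.5
grasp_force: 35.0
```

Emit:
move_arm --steps '[[[1, 0.5, 0, 1, 0], [1, 0, 0, 1, 0], [1, 0, 0, 0, 0]]]'

```text
t: 21.52
ee_pos: [527.1, 77.2, 235.1]
tool_rot: [[0.053, -0.999, 0.0], [-0.999, -0.053, -0.0], [0.0, -0.0, -1.0]]
ft_force: [-4.7, -1.9, 16.8]
finger_gap: 43.8
grasp_force: 35.0
```

Stopped hard at 17 N with foot ≈ 16 mm, so the wedge is tight. Release and rise, then check by measurement.

Emit:
move_arm --steps '[[[-1, 0, 0, 0, 0], [-1, 0, 0, 0, 0], [-1, 0, 0, 0, 0], [-1, 0, 0, -40, 0], [-1, 0, 0, -60, 0], [-1, -20, 0, -55, 0], [-1, 0, 0, 0, 0], [-1, 0, 0, 0, 0]]]'

```text
t: 22.52
ee_pos: [525.7, 97.0, 387.2]
tool_rot: [[0.052, -0.999, -0.002], [-0.999, -0.052, 0.0], [-0.0, 0.002, -1.0]]
ft_force: [-0.7, -0.5, -0.8]
finger_gap: 86.7
grasp_force: 0.0
```

```bash
python3 - <<'E'
from h import *
d=grab('wrist','w10');o=r.observe();print(o['t'],o['ee_pos'],o['ft_force'])
ox=np.array([530,22.]);x=np.array([.0523,-.9986]);y=np.array([.9986,.0523])
fx=lambda p:np.round([(np.array(p)-ox)@x,(np.array(p)-ox)@y],1)
print('wedge top z=79'); 
for R,B in rects(d,(3,150,100),(20,255,255),79,800,(200,0,460,270)): print(fx(R[0]),[fx(b).tolist() for b in B])
hsv=cv2.cvtColor(d['pixels'],cv2.COLOR_BGR2HSV)
g=[c for c in rects(d,(50,100,60),(80,255,255),22,40,(200,0,460,270))]
print('green',[fx(R[0]) for R,B in g])
w=load('w7');print('w7 green',[fx(R[0]) for R,B in rects(w,(50,100,60),(80,255,255),22,40,(250,0,420,299))])
u,v=map(int,proj(d,[532.5,0,38]));print('plate/ col profile u',u);
c=d['pixels'][:,u-15:u-10].mean((1,2)); print(np.round(c[100:260:2]).astype(int).tolist())
E
```

```text
22.575 [525.66459255  96.84118424 386.46385902] [ 0.22747388  0.33049617 -0.14781275]
wedge top z=79
(295, 163, 62, 65) c [525.2  76. ] size [43.3 45.4] e0 deg [-87.0, 3.0] [45.4, 43.3]
[-54.2  -2. ] [[-76.9, -23.7], [-31.5, -23.7], [-31.5, 19.7], [-76.9, 19.7]]
(350, 121, 11, 18) c [503.7  30.7] size [ 8.1 13.4] e0 deg [-86.1, 3.9] [13.4, 8.1]
(283, 121, 11, 23) c [557.7  35.5] size [ 8.1 17.4] e0 deg [-88.2, 1.8] [17.4, 8.1]
green [array([-10.1, -25.8]), array([-12.1,  28.4])]
(354, 235, 10, 20) c [503.3  36.9] size [ 8.  17.6] e0 deg [-86.0, 4.0] [17.6, 8.0]
(293, 235, 10, 20) c [557.1  39.8] size [ 8.  17.6] e0 deg [-87.9, 2.1] [17.6, 8.0]
w7 green [array([-16.3, -25.9]), array([-16.4,  28. ])]
plate/ col profile u 321
[146, 125, 121, 122, 133, 139, 140, 156, 153, 150, 150, 152, 165, 169, 152, 113, 72, 69, 69, 69, 68, 69, 70, 69, 68, 68, 68, 67, 70, 71, 72, 97, 130, 136, 137, 137, 138, 138, 138, 138, 138, 138, 138, 138, 138, 133, 139, 144, 141, 123, 101, 111, 142, 149, 149, 149, 149, 149, 149, 149, 149, 149, 149, 148, 162, 169, 171, 173, 172, 181, 191, 198, 208, 208, 208, 209, 209, 209, 208, 208]
```

Measured: wedge at x −54.2, y −2, upright. The module moved about 4 mm further home, and a foot ≈4 mm above the bed implies module x ≈17.7. Hand in.

```bash
python3 -c "
from rig import r
print(r.sign_off())"
```

```text
the job is handed in; nothing more can be done
None
```

I handed in the job at 22.6 s: the module is under the roof at about x = 17.7 mm (inferred from the wedge height), and the wedge was driven tight with 17 N at x = −54 mm, its foot about 4 mm above the bed; the gripper is clear, and no pass/fail result came back.

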